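# Set a roller in its V-cradle on the bench scale

### The arm

A 6-joint arm with a two-finger parallel gripper is mounted at the origin on a cart in front of the work surface, level with it; the furniture and walls round the work are solid. World frame = base frame: x ahead of the robot, y to its left, z up, the work surface at z = 0. Lengths are in m, angles in rad, forces in N, time in s.
With the tool pointing down it reaches from about 0.375 to 0.9 m from the base axis. Payload 3.1 kg.
Tool frame: the origin (TCP) lies midway between the tips of the shut fingers; the grasp point (between the pads) lies 19 mm behind it (grip_depth is the distance from the TCP to the grasp point, in m); y points along the fingers, z is the direction in which the jaws open and shut, and the axes are right-handed (so a half turn about y gives the same grasp; the last joint's range is limited). The gripper opens to 85 mm and grips with 20 to 120 N. Pads are 22 mm wide; open, the fingers measure 114 mm over their backs; the gripper's body (76 mm by 85 mm) begins 54 mm behind the grasp point. The pads swing forward as they close: fully open they stand 13 mm farther back than shut.
Start: joints at [1.008, 0.527, 1.433, -0, 1.181, -0.178], TCP at [0.234, 0.58, 0.231] pointing down, gripper open.
Joint ranges: [-3.08, 3.08], [-0.75, 2.2], [0.22, 2.44], [-1.43, 4.57], [0, 2.65], [-2.85, 2.85]. Speed limits (rad/s): [2.79, 2.79, 3.14, 3.14, 3.14, 3.14].

### API

Orientations are given as a unit quaternion [x, y, z, w].
In Python, from station import sense, snapshot, camera_model, sign_off, grip_depth gives the robot as it stands.
- The arm moves only by the tool play_rows, never from a script. Its argument "deltas" is a list of rows, each a list of 6 numbers: the shift along the tool's x, y, z in m, then the turn, a rotation vector about the tool's x, y, z in rad. A call has 1 to 12 rows; each row is the pose to reach, as a shift and turn from the pose commanded when the call began, along the tool's axes at that moment; what a row does not reach only later rows make up. A row lasts 1/10 s, in which the tool goes at most 50 mm and 8.59 degrees, less where a joint would pass 70% of its speed; a pose out of reach is approached as far as the arm can. A call with a gripper value outside its range is refused whole. "gripper" is the finger opening in m, from 0 to 0.0854, set as the call begins (left out, the last holds). The fingers move at their own pace and stop on an object; "force" is the grip in N (left out, the last holds). Time passes only in rows, so rows that repeat a pose let the fingers close. It gives the time, the measured TCP pose, the force and the opening at its end, in the units of the state.
- sense(): the state, without advancing time (a new reading comes with each control period).
- snapshot(name): name is "side" or "top" or "wrist"; returns the picture (480x640x3 uint8, red, green, blue); there is no depth.
- camera_model(name): a dict with "fx", "fy", "cx", "cy" (pixels), "camera_from_world" (4x4, takes a point from world to camera coordinates). Camera axes: x right, y up, looking along -z (the intrinsics and any distortion apply to the point x, -y, -z); pixel columns grow to the right and rows downward; lengths in m; the calibration is good to about 2 mm. A picture is of the moment at which its call begins: read the wrist's pose just before it. camera_model takes no time and is no camera call; for the wrist camera it gives the pose at the moment of the call.
- sign_off(): hands the job in, once; it reports no verdict.
The state is a dict: "t": time; "q": joint angles; "qd": joint speeds; "tau": joint torques, N m; "tcp_pos": TCP position; "tool_rot": TCP orientation; "force": force on the tool from outside, world axes, zero at the start; "ft_torque": the same for the moment, N m; "finger_gap": opening from 0.0 (shut) to 1.0 (fully open).
Only numpy, scipy, OpenCV 4.12 (cv2) and the standard library are available. Lean on these libraries where they do the work, as an engineer would, in place of code of your own. Each camera call takes 0.05 s, during which the arm holds its last target.

### The job

Get the roller ready for weighing: first set the empty wooden V-cradle on the pan of the bench scale, centred and lengthwise along the pan so that no edge of it overhangs, and let go of it. Then lay the round metal roller in the cradle's groove, about midway along, letting it settle in the groove before you release it. Leave both at rest, with the cradle still centred on the pan.

Things in the scene. Friction and masses are not known exactly. Their poses are not given: they have to be found in the camera images.
- scale: Compact bench scale, heavy, fixed: grey housing 150 x 140 mm (x by y), 36 mm high, with a sloping dark display on its front (-x) part, below 50 mm, and a small raised steel pan over the rear part. Origin: centre of the underside, on the bench; x points from display to pan, z up.
- pan (a point): Centre of the flat top face of the scale's pan, 55 mm above the bench. The pan is 80 mm along this frame's x and 130 mm along its y (the long side), 8 mm thick; z up. Nothing round it stands higher than the pan. Axes parallel to the scale's.
- cradle: Loose light-wood V-cradle 46 x 100 x 50 mm (x, y, z), 0.2 kg. A block 32 mm high with a 25 mm long V-notched shoulder, 50 mm high, at each end; between them 50 mm is open for fingers. Flat flanks 46 mm apart: grip them mid-length. The 90-degree groove runs along y, bottom 32 mm up, mouth 36 mm wide. Origin: centre of the underside, z up; a half turn makes no difference.
- cradle_corner0 (a point): Corner of the cradle's underside at its +x +y end (23 mm in x and 50 mm in y from the cradle's origin).
- cradle_corner1 (a point): Corner of the cradle's underside at its +x -y end (23 mm in x and 50 mm in y from the cradle's origin).
- cradle_corner2 (a point): Corner of the cradle's underside at its -x -y end (23 mm in x and 50 mm in y from the cradle's origin).
- cradle_corner3 (a point): Corner of the cradle's underside at its -x +y end (23 mm in x and 50 mm in y from the cradle's origin).
- roller: Loose plain metal roller, diameter 40 mm, length 116 mm, 0.28 to 0.56 kg, lying on the bench; rolls if nudged. Origin: its centre, on the axis (20 mm above the bench at the start); y is the roller's axis, x and z may be at any roll. Settled in the groove its centre is 60 mm above the cradle's underside; between the shoulders 8 mm stays free below it.
There are look-alikes about, which are no part of the job. Several things have the shape of the roller; the one meant has the colours described above.

How it is judged:
On the way, in this order (a step that is already met when the one before it is completed fails the run):
1. the empty cradle stands flat on the pan, centred with no edge overhanging, let go of and at rest (x of cradle_corner0 in the frame of pan between -0.04 and 0.04 m and y of cradle_corner0 in the frame of pan between -0.065 and 0.065 m and x of cradle_corner1 in the frame of pan between -0.04 and 0.04 m and y of cradle_corner1 in the frame of pan between -0.065 and 0.065 m and x of cradle_corner2 in the frame of pan between -0.04 and 0.04 m and y of cradle_corner2 in the frame of pan between -0.065 and 0.065 m and x of cradle_corner3 in the frame of pan between -0.04 and 0.04 m and y of cradle_corner3 in the frame of pan between -0.065 and 0.065 m and z of cradle in the frame of pan between -0.003 and 0.003 m and angle between cradle's own z axis and vertical below 0.05 rad and horizontal distance between cradle and pan below 0.012 m and contact force between cradle and the fingers below 0.05 N and contact force between cradle and roller below 0.05 N and linear speed of cradle below 0.02 m/s and angular speed of cradle below 0.3 rad/s), for 0.2 s.
2. the roller rests down in the groove while still held (x of roller in the frame of cradle between -0.005 and 0.005 m and y of roller in the frame of cradle between -0.02 and 0.02 m and z of roller in the frame of cradle between 0.0573 and 0.0643 m and angle between the y axis of roller and the y axis of cradle, either way round below 0.08 rad and contact force between roller and the fingers above 0.5 N and contact force between roller and cradle above 0.2 N), for 0.1 s.
At the end, for the whole second after the job is handed in: Cradle flat on the pan (3 mm, 0.05 rad), all corners within the 80 x 130 mm pan, centre within 12 mm of the pan's; roller in the groove, centre 60 mm (+-3) above the cradle's underside, within 5 mm sideways and 20 mm lengthwise of its middle, axes within 0.08 rad; both released, at rest (x of cradle_corner0 in the frame of pan between -0.04 and 0.04 m and y of cradle_corner0 in the frame of pan between -0.065 and 0.065 m and x of cradle_corner1 in the frame of pan between -0.04 and 0.04 m and y of cradle_corner1 in the frame of pan between -0.065 and 0.065 m and x of cradle_corner2 in the frame of pan between -0.04 and 0.04 m and y of cradle_corner2 in the frame of pan between -0.065 and 0.065 m and x of cradle_corner3 in the frame of pan between -0.04 and 0.04 m and y of cradle_corner3 in the frame of pan between -0.065 and 0.065 m and z of cradle in the frame of pan between -0.003 and 0.003 m and angle between cradle's own z axis and vertical below 0.05 rad and horizontal distance between cradle and pan below 0.012 m and x of roller in the frame of cradle between -0.005 and 0.005 m and y of roller in the frame of cradle between -0.02 and 0.02 m and z of roller in the frame of cradle between 0.0573 and 0.0633 m and angle between the y axis of roller and the y axis of cradle, either way round below 0.08 rad and contact force between each of cradle, roller and the fingers below 0.05 N and linear speed of each of cradle, roller below 0.02 m/s and angular speed of each of cradle, roller below 0.3 rad/s); the robot touches nothing.
It also fails if it takes over 54 s, if anything falls off the work surface, if the arm or the gripper's body presses on something with over 40 N, if the wrist force passes 120 N, or if a joint passes its speed limit or range.

## Working session

There is one attempt and no reset: what is moved stays moved. The work goes in short steps, Python scripts to look and compute and a tool call to move; the robot and the scene stay as the last step left them, time stands still between calls to the robot, and variables do not carry over. Pictures are saved under pics/ and viewed, and the job is handed in when it is done.

Besides the shell and the picture viewer there is one more tool, called as a command line: name --pt "numbers of a row" for each row, then --argument value for the rest. play_rows: Moves the arm, as the interface text tells. Its arguments: {"type":"object","properties":{"deltas":{"type":"array"},"gripper":{"type":"number"},"force":{"type":"number"}},"required":["deltas"]}

```bash
mkdir -p pics; ls
python3 - <<'E'
from station import *
import cv2
print(sense(), grip_depth)
for n in ("top","side","wrist"):
    print(n,camera_model(n))
    cv2.imwrite(f"pics/{n}0.png",snapshot(n)[:,:,::-1])
E
```

```text
pics
{'t': 0.0, 'q': array([ 1.00852498e+00,  5.28456892e-01,  1.43391296e+00, -1.87495055e-06,
        1.18137808e+00, -1.78504263e-01]), 'qd': array([ 9.25306863e-05, -4.77919354e-04,  1.67455346e-03,  5.70580973e-04,
       -1.01992339e-04, -2.09919647e-03]), 'tau': array([ 8.65936217e-04, -4.42336857e+01, -1.78034413e+01, -3.02178414e-04,
        8.44679569e-03, -1.67855268e-05]), 'tcp_pos': array([0.23359829, 0.5789329 , 0.23033592]), 'tool_rot': array([ 0.69483929, -0.135126  ,  0.13457548, -0.69341818]), 'force': array([ 0.10357688, -0.37557857, -0.34083198]), 'ft_torque': array([ 0.05563556, -0.04066852, -0.02413284]), 'finger_gap': 1.0026158483932928} 0.0187
top {'fx': 551.9716882419348, 'fy': 551.9716882419348, 'cx': 321.3455658847567, 'cy': 236.16897420604158, 'camera_from_world': array([[ 0.00686801, -0.99995835, -0.00600992, -0.02360186],
       [ 0.99246377,  0.00608097,  0.12238744, -0.5017135 ],
       [-0.1223458 , -0.00680519,  0.9924642 , -1.6036962 ],
       [ 0.        ,  0.        ,  0.        ,  1.        ]])}
side {'fx': 567.3315679747867, 'fy': 567.3315679747867, 'cx': 321.062815957861, 'cy': 236.97245360979298, 'camera_from_world': array([[ 0.99870943, -0.0469306 ,  0.01941618, -0.50085128],
       [ 0.006455  ,  0.49648479,  0.86802142, -0.04873052],
       [-0.0503766 , -0.86677585,  0.49614698, -1.49157041],
       [ 0.        ,  0.        ,  0.        ,  1.        ]])}
wrist {'fx': 378.6407064599818, 'fy': 378.6407064599818, 'cx': 321.7350262887676, 'cy': 241.5822365867957, 'camera_from_world': array([[ 0.37427082,  0.92731824, -0.00149157, -0.62564078],
       [-0.88334936,  0.35603439, -0.30484982,  0.03989953],
       [-0.28216175,  0.11541397,  0.95239927, -0.38110166],
       [ 0.        ,  0.        ,  0.        ,  1.        ]])}
```

View pics/top0.png

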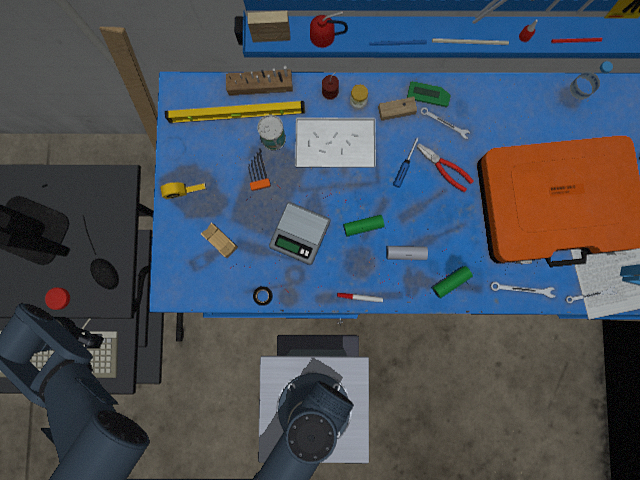

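View pics/side0.png

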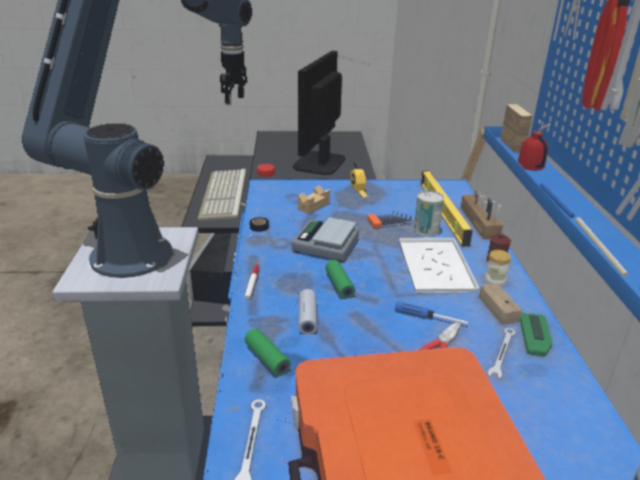

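View pics/wrist0.png

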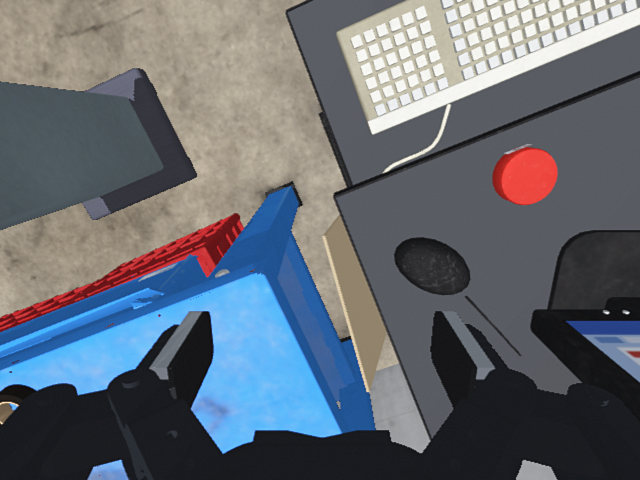

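Top view: the roller could be the grey cylinder (408,253), or the green ones at (363,225) and (452,281); I choose the grey metal one. The cradle could be the notched light-wood piece (218,239), or the wooden blocks at (398,108), (260,82) and (270,25); I choose (218,239). I'll check both in one close crop.

```bash
cat > h.py <<'E'
import numpy as np,cv2
from station import *
def ray(m,u,v):
    T=m["camera_from_world"];R=T[:3,:3];c=-R.T@T[:3,3]
    d=R.T@np.array([(u-m["cx"])/m["fx"],-(v-m["cy"])/m["fy"],-1]);return c,d
def onz(m,u,v,z):
    c,d=ray(m,u,v);return c+d*(z-c[2])/d[2]
def proj(m,p):
    T=m["camera_from_world"];q=T[:3,:3]@np.asarray(p)+T[:3,3]
    return np.array([m["cx"]+m["fx"]*q[0]/-q[2],m["cy"]-m["fy"]*q[1]/-q[2]])
E
python3 - <<'E'
import cv2,numpy as np
a=cv2.imread("pics/top0.png");b=cv2.imread("pics/side0.png")
f=lambda im,x,y,w,h,s:cv2.resize(im[y:y+h,x:x+w],None,fx=s,fy=s,interpolation=cv2.INTER_CUBIC)
t=f(a,190,195,250,100,3)
s=f(b,240,180,125,160,2); 
s=f(b,240,175,200,170,1.5)
s=f(b,235,180,250,100,3)
cv2.imwrite("pics/crop0.png",np.vstack([t,s])[:600])
E
```

```text
(no output)
```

View pics/crop0.png

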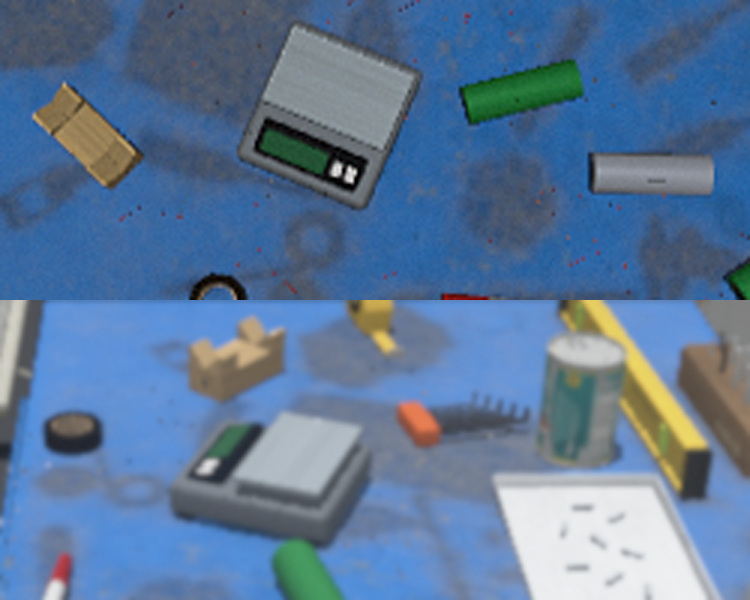

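Run:
```python
from h import *
a=cv2.imread("pics/top0.png");m=camera_model("top")
hsv=cv2.cvtColor(a,cv2.COLOR_BGR2HSV)
print(hsv[239,218],hsv[222,305],hsv[253,408],hsv[236,285], hsv[258,320])
def rect(mask,box,z,name):
    x,y,w,h=box;k=np.zeros_like(mask);k[y:y+h,x:x+w]=mask[y:y+h,x:x+w]
    cs,_=cv2.findContours(k,cv2.RETR_EXTERNAL,cv2.CHAIN_APPROX_NONE);c=max(cs,key=cv2.contourArea)
    P=np.array([onz(m,u,v,z)[:2] for u,v in c[:,0].astype(float)],np.float32)
    r=cv2.minAreaRect(P);print(name,cv2.contourArea(c),r,np.round(cv2.boxPoints(r),4).tolist())
    px=cv2.minAreaRect(c);print('   px',np.round(cv2.boxPoints(px),1).tolist())
H,S,V=cv2.split(hsv)
wood=((H>8)&(H<30)&(S>60)).astype(np.uint8)
rect(wood,(195,215,50,50),.05,'cradle z.05')
rect(wood,(195,215,50,50),.03,'cradle z.03')
grey=((S<70)&(V>90)).astype(np.uint8)
rect(grey,(370,235,70,40),.02,'roller')
pan=((S<70)&(V>125)).astype(np.uint8)
rect(pan,(262,195,80,60),.055,'pan')
hous=((S<80)).astype(np.uint8)
rect(hous,(262,195,80,75),.04,'scale')
```

```text
[ 19 109 147] [103  25 144] [109  27 163] [109  35  80] [106 186 163]
cradle z.05 509.0 ((0.48595863580703735, 0.279535710811615), (0.10581138730049133, 0.04579736292362213), 47.23646545410156) [[0.43320000171661377, 0.25619998574256897], [0.4668000042438507, 0.22509999573230743], [0.5386999845504761, 0.3027999997138977], [0.5051000118255615, 0.33390000462532043]]
   px [[200.5, 233.5], [211.39999389648438, 222.10000610351562], [237.1999969482422, 246.8000030517578], [226.3000030517578, 258.20001220703125]]
cradle z.03 509.0 ((0.4882553219795227, 0.28341618180274963), (0.10713163018226624, 0.046368807554244995), 47.23646545410156) [[0.4348999857902527, 0.259799987077713], [0.46889999508857727, 0.22830000519752502], [0.5415999889373779, 0.3070000112056732], [0.5076000094413757, 0.3384999930858612]]
   px [[200.5, 233.5], [211.39999389648438, 222.10000610351562], [237.1999969482422, 246.8000030517578], [226.3000030517578, 258.20001220703125]]
roller 450.0 ((0.455954372882843, -0.27622050046920776), (0.038722071796655655, 0.1160784438252449), 0.3572537302970886) [[0.43619999289512634, -
[... 386 characters left out ...]
.5479999780654907, -0.039500001817941666], [0.597599983215332, 0.07890000194311142], [0.5235000252723694, 0.10989999771118164]]
   px [[276.8999938964844, 227.60000610351562], [287.5, 202.5], [327.79998779296875, 219.5], [317.20001220703125, 244.60000610351562]]
scale 2809.0 ((0.5275934934616089, 0.0798036977648735), (0.21736206114292145, 0.15301373600959778), 66.56040954589844) [[0.4142000079154968, 0.010499999858438969], [0.5546000003814697, -0.0502999983727932], [0.640999972820282, 0.14910000562667847], [0.5005999803543091, 0.20990000665187836]]
   px [[243.8000030517578, 235.89999389648438], [264.70001220703125, 188.89999389648438], [331.3999938964844, 218.5], [310.5, 265.6000061035156]]
```

```bash
cat >> h.py <<'E'
from scipy.spatial.transform import Rotation as Ro
def goal(p,jaw_deg,cur=None):
    """tool down, jaw (tool z) axis along jaw_deg (mod 180) in world; prints tool-frame delta"""
    s=sense() if cur is None else cur
    R0=Ro.from_quat(s["tool_rot"]);M=R0.as_matrix()
    best=None
    for k in (0,180):
        a=np.radians(jaw_deg+k);z=np.array([np.cos(a),np.sin(a),0]);y=np.array([0,0,-1.]);x=np.cross(y,z)
        r=(R0.inv()*Ro.from_matrix(np.c_[x,y,z])).as_rotvec()
        if best is None or np.linalg.norm(r)<np.linalg.norm(best):best=r
    d=M.T@(np.asarray(p)-s["tcp_pos"])
    print("t",round(s["t"],2),"tcp",np.round(s["tcp_pos"],4),"jawdeg",round(np.degrees(np.arctan2(M[1,2],M[0,2])),2),"tooly",np.round(M[:,1],3),"gap",round(s["finger_gap"],3),"F",np.round(s["force"],2))
    print("delta",np.round(d,4),"rot",np.round(best,4));return d,best
E
python3 - <<'E'
from h import *
s=sense();M=Ro.from_quat(s["tool_rot"]).as_matrix();print(M)
m=camera_model("wrist");T=m["camera_from_world"];c=-T[:3,:3].T@T[:3,3]
print("cam in tool",M.T@(c-s["tcp_pos"]),"look",M.T@(-T[2,:3]))
goal([.486,.281,.17],47.2+90)
E
```

```text
[[ 9.27275605e-01 -9.03601055e-04  3.74378332e-01]
 [-3.74379301e-01 -1.43252166e-03  9.27274548e-01]
 [-3.01581190e-04 -9.99998566e-01 -1.66663192e-03]]
cam in tool [-0.0781645  -0.14374743  0.00155049] look [3.05185553e-01 9.52292791e-01 4.68401778e-04]
t 0.15 tcp [0.2337 0.5791 0.2305] jawdeg 68.01 tooly [-0.001 -0.001 -1.   ] gap 1.0 F [-0.21  0.28  0.9 ]
delta [ 0.3456  0.0607 -0.1818] rot [ 0.0013 -1.2075 -0.0013]
```

play_rows --pt "0.04 0 -0.02 0 -0.13 0" --pt "0.08 0 -0.04 0 -0.26 0" --pt "0.12 0.01 -0.06 0 -0.39 0" --pt "0.16 0.02 -0.08 0 -0.52 0" --pt "0.2 0.03 -0.1 0 -0.65 0" --pt "0.24 0.04 -0.12 0 -0.78 0" --pt "0.28 0.05 -0.145 0 -0.91 0" --pt "0.32 0.06 -0.17 0 -1.04 0" --pt "0.346 0.06 -0.182 0 -1.15 0" --pt "0.346 0.06 -0.182 0 -1.208 0" --pt "0.346 0.06 -0.182 0 -1.208 0" --pt "0.346 0.06 -0.182 0 -1.208 0" --gripper 0.085

```text
t: 1.35
tcp_pos: [0.4862, 0.2812, 0.1711]
tool_rot: [-0.648, -0.283, 0.283, 0.648]
force: [-0.3, -0.3, -0.8]
finger_gap: 0.994
```

Run:
```python
from h import *
goal([.486,.281,.17],47.2+90)
m=camera_model("wrist");np.save("wm1.npy",m)
cv2.imwrite("pics/w1.png",snapshot("wrist")[:,:,::-1])
```

```text
t 1.35 tcp [0.4862 0.2812 0.1711] jawdeg 137.15 tooly [-0.001 -0.    -1.   ] gap 0.994 F [-0.33 -0.31 -0.78]
delta [-0.0003  0.0011  0.    ] rot [-0.0005 -0.0009 -0.0007]
```

View pics/w1.png

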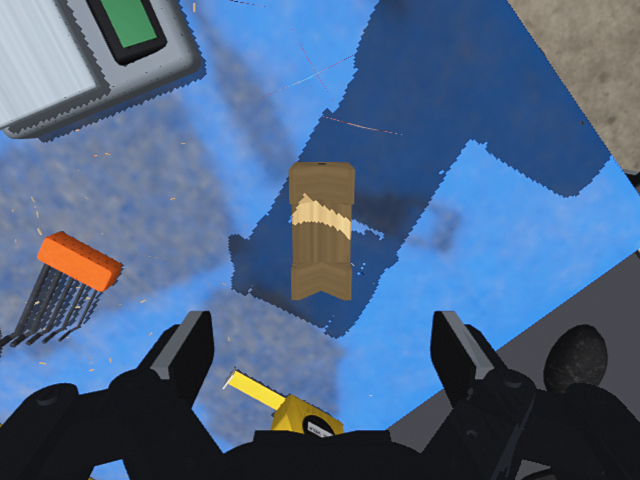

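Run:
```python
import cv2
a=cv2.imread("pics/w1.png");cv2.imwrite("pics/w1c.png",cv2.resize(a[150:310,260:390],None,fx=3.7,fy=3.7,interpolation=cv2.INTER_CUBIC))
```

```text
(no output)
```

View pics/w1c.png

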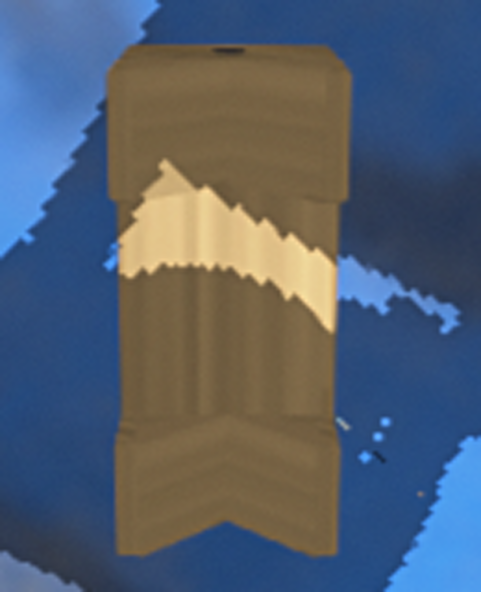

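Run:
```python
from h import *
m=np.load("wm1.npy",allow_pickle=True).item()
s=sense();M=Ro.from_quat(s["tool_rot"]).as_matrix()
f=lambda x,y,z:onz(m,260+(x+.5)/3.7-.5,150+(y+.5)/3.7-.5,z)
P=[f(108,74,.05),f(351,74,.05),f(338,556,.05),f(115,556,.05)]
B=[f(129,46,0),f(332,46,0)]
for p in P+B: print(np.round(p,4),np.round(M.T@(p-s["tcp_pos"]),4))
c=np.mean(P,0);d=(P[3]+P[2]-P[0]-P[1]);print(c,np.degrees(np.arctan2(d[1],d[0])))
tm=camera_model("top");a=cv2.imread("pics/top0.png")
for p in P: print(proj(tm,p))
```

```text
[0.4724 0.2339 0.05  ] [-0.0442  0.1212 -0.0224]
[0.4391 0.2648 0.05  ] [-0.0442  0.1212  0.023 ]
[0.5069 0.3378 0.05  ] [0.0555 0.1212 0.0229]
[0.541  0.3061 0.05  ] [ 0.0554  0.1211 -0.0237]
[0.472  0.2342 0.    ] [-0.0442  0.1712 -0.0219]
[0.4391 0.2647 0.    ] [-0.0441  0.1712  0.023 ]
[0.48984059 0.28562602 0.05      ] 46.79855662817466
[234.27714719 244.82939913]
[223.38673627 256.13372478]
[199.18667336 232.92650826]
[210.33724357 221.47296208]
```

The crop shows the V-cradle's top corners at full-image pixels near (289,170), (355,170), (351,300), (291,300). It measures 99.7 x 46 mm, centred at (0.490, 0.286) with its long axis at about 47°, so the jaws are aligned with it.

play_rows --pt "0.002 0.03 0 0 0 0" --pt "0.004 0.06 0 0 0 0" --pt "0.0055 0.09 0 0 0 0" --pt "0.0055 0.115 0 0 0 0" --pt "0.0055 0.135 0 0 0 0" --pt "0.0055 0.15 0 0 0 0" --pt "0.0055 0.16 0 0 0 0" --pt "0.0055 0.166 0 0 0 0" --pt "0.0055 0.167 0 0 0 0"

```text
t: 2.3
tcp_pos: [0.4903, 0.2854, 0.0041]
tool_rot: [-0.648, -0.283, 0.283, 0.648]
force: [-0.2, 0.2, -0.6]
finger_gap: 0.997
```

play_rows --pt "0 0 0 0 0 0" --pt "0 0 0 0 0 0" --pt "0 0 0 0 0 0" --pt "0 0 0 0 0 0" --pt "0 0 0 0 0 0" --pt "0 0 0 0 0 0" --pt "0 0 0 0 0 0" --pt "0 0 0 0 0 0" --gripper 0.03 --force 40

```text
t: 3.1
tcp_pos: [0.4909, 0.2855, 0.0052]
tool_rot: [-0.648, -0.284, 0.283, 0.648]
force: [-1.1, 0.2, 6.3]
finger_gap: 0.53
```

Run:
```python
from h import *
goal([.49,.2856,.16],157.3)
cv2.imwrite("pics/w2.png",snapshot("wrist")[:,:,::-1])
```

```text
t 3.1 tcp [0.4909 0.2855 0.0052] jawdeg 137.21 tooly [ 0.001  0.001 -1.   ] gap 0.53 F [-1.08  0.22  6.32]
delta [-0.0003 -0.1548  0.0007] rot [ 0.0008 -0.3506  0.0012]
```

View pics/w2.png

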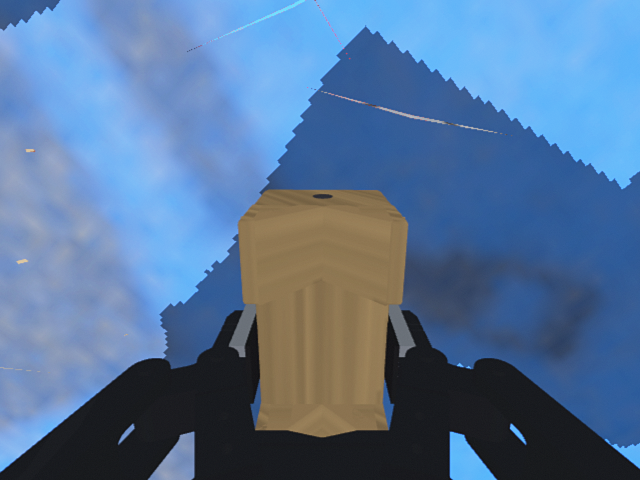

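Cradle gripped: the opening is about 45 mm, and the wrist view shows it square between the pads. Lifting it.

play_rows --pt "0 -0.01 0 0 0 0" --pt "0 -0.03 0 0 0 0" --pt "0 -0.055 0 0 0 0" --pt "0 -0.085 0 0 0 0" --pt "0 -0.115 0 0 0 0" --pt "0 -0.14 0 0 0 0" --pt "0 -0.155 0 0 0 0" --pt "0 -0.155 0 0 0 0"

```text
t: 3.95
tcp_pos: [0.4915, 0.2856, 0.1617]
tool_rot: [0.648, 0.285, -0.282, -0.648]
force: [0.4, 0.1, -2.0]
finger_gap: 0.53
```

Run:
```python
from h import *
goal([.5365,.035,.16],157.3)
m=camera_model("wrist");np.save("wm3.npy",m)
cv2.imwrite("pics/w3.png",snapshot("wrist")[:,:,::-1])
```

```text
t 3.95 tcp [0.4915 0.2856 0.1617] jawdeg 137.23 tooly [ 0.005  0.001 -1.   ] gap 0.53 F [ 0.38  0.12 -2.01]
delta [-0.1534  0.0015 -0.2032] rot [ 0.003  -0.3503  0.0037]
```

View pics/w3.png

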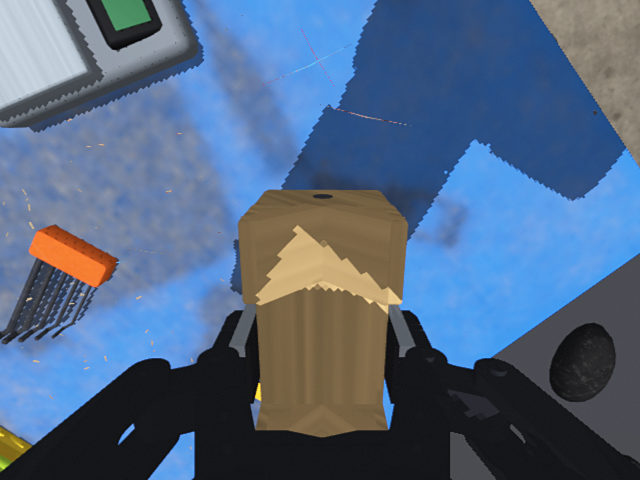

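The cradle is held unchanged, with the same pixels as before the lift. Next is the transit to above the pan.

play_rows --pt "-0.008 0 -0.01 0 -0.02 0" --pt "-0.023 0 -0.03 0 -0.05 0" --pt "-0.042 0 -0.055 0 -0.09 0" --pt "-0.062 0 -0.082 0 -0.14 0" --pt "-0.082 0 -0.109 0 -0.19 0" --pt "-0.102 0 -0.136 0 -0.24 0" --pt "-0.121 0 -0.162 0.001 -0.28 0.001" --pt "-0.137 0 -0.183 0.002 -0.32 0.002" --pt "-0.148 0 -0.197 0.003 -0.34 0.003" --pt "-0.153 0 -0.203 0.003 -0.35 0.003" --pt "-0.153 0 -0.203 0.003 -0.35 0.003" --pt "-0.153 0 -0.203 0.003 -0.35 0.003"

```text
t: 5.2
tcp_pos: [0.5352, 0.0413, 0.1585]
tool_rot: [0.592, 0.385, -0.394, -0.588]
force: [-0.1, 0.5, -2.8]
finger_gap: 0.533
```

Run:
```python
from h import *
goal([.5365,.035,.08],157.3)
m=camera_model("wrist");np.save("wm4.npy",m)
cv2.imwrite("pics/w4.png",snapshot("wrist")[:,:,::-1])
```

```text
t 5.2 tcp [0.5352 0.0413 0.1585] jawdeg 156.88 tooly [-0.007 -0.011 -1.   ] gap 0.533 F [-0.11  0.48 -2.75]
delta [-0.0043  0.0785 -0.0039] rot [-0.0026 -0.0073 -0.0126]
```

View pics/w4.png

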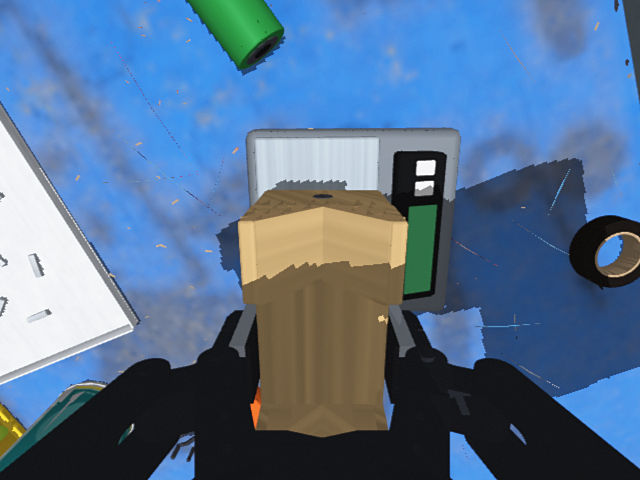

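The wrist view shows the pan's near end between about (255,137) and (379,137), squared up with the cradle. I'll compute the pan centre from that edge and check that the arm has settled.

Run:
```python
from h import *
m=np.load("wm4.npy",allow_pickle=True).item()
a=cv2.imread("pics/w4.png");cv2.imwrite("pics/w4c.png",cv2.resize(a[120:215,235:415],None,fx=4,fy=4,interpolation=cv2.INTER_CUBIC))
A,B=onz(m,255,137,.055),onz(m,379,137,.055);e=B-A;L=np.linalg.norm(e);e/=L
print(A,B,L,np.degrees(np.arctan2(e[1],e[0])))
n=np.array([-e[1],e[0],0]);mid=(A+B)/2
print("pan centre", mid+n*.065, mid-n*.065)
goal([.5365,.035,.08],157.3)
```

```text
[ 0.54708004 -0.03742062  0.055     ] [ 0.47500411 -0.00666336  0.055     ] 0.07836420969261147 156.89039937232442
pan centre [ 0.48553015 -0.08182611  0.055     ] [0.53655401 0.03774213 0.055     ]
t 5.25 tcp [0.5353 0.0414 0.1587] jawdeg 156.9 tooly [-0.007 -0.011 -1.   ] gap 0.527 F [-0.03  0.02 -2.58]
delta [-0.0045  0.0787 -0.0038] rot [-0.0021 -0.0069 -0.0125]
```

View pics/w4c.png

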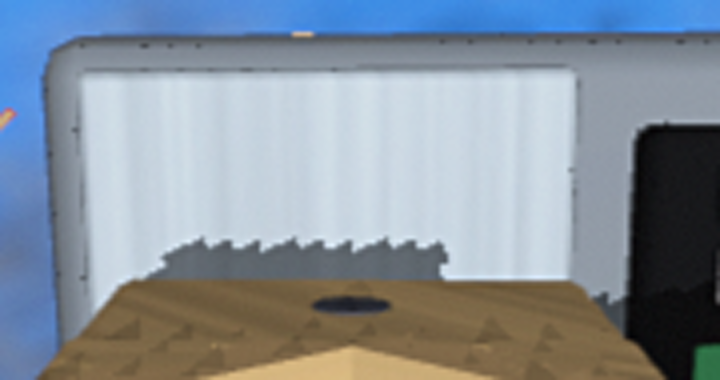

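play_rows --pt "0 0 0 0 0 0" --pt "0 0 0 0 0 0" --pt "0 0 0 0 0 0"

```text
t: 5.55
tcp_pos: [0.536, 0.0408, 0.1593]
tool_rot: [0.592, 0.386, -0.393, -0.588]
force: [0.0, 0.7, -3.4]
finger_gap: 0.531
```

Run:
```python
from h import *
goal([.5365,.0365,.09],157.1)
```

```text
t 5.55 tcp [0.536  0.0408 0.1593] jawdeg 156.87 tooly [-0.005 -0.011 -1.   ] gap 0.531 F [ 0.04  0.71 -3.39]
delta [-0.0029  0.0693 -0.0022] rot [-0.0004 -0.004  -0.0124]
```

play_rows --pt "-0.001 0.01 -0.001 0 -0.002 -0.004" --pt "-0.002 0.025 -0.002 0 -0.004 -0.008" --pt "-0.003 0.042 -0.002 0 -0.004 -0.012" --pt "-0.003 0.057 -0.002 0 -0.004 -0.012" --pt "-0.003 0.067 -0.002 0 -0.004 -0.012" --pt "-0.003 0.07 -0.002 0 -0.004 -0.012" --pt "-0.003 0.07 -0.002 0 -0.004 -0.012" --pt "-0.003 0.07 -0.002 0 -0.004 -0.012"

```text
t: 6.35
tcp_pos: [0.5373, 0.0396, 0.0895]
tool_rot: [0.593, 0.387, -0.391, -0.588]
force: [-0.0, 0.3, -1.8]
finger_gap: 0.534
```

Run:
```python
from h import *
goal([.5365,.0365,.0602],157.1)
```

```text
t 6.35 tcp [0.5373 0.0396 0.0895] jawdeg 156.72 tooly [-0.001 -0.009 -1.   ] gap 0.534 F [-0.05  0.28 -1.78]
delta [-0.0029  0.0293 -0.0004] rot [ 0.0032 -0.0066 -0.0088]
```

play_rows --pt "-0.002 0.006 0 0.002 -0.004 -0.005" --pt "-0.003 0.014 0 0.003 -0.007 -0.01" --pt "-0.003 0.02 0 0.003 -0.007 -0.012" --pt "-0.003 0.024 0 0.003 -0.007 -0.012" --pt "-0.003 0.026 0 0.003 -0.007 -0.012" --pt "-0.003 0.027 0 0.003 -0.007 -0.012" --pt "-0.003 0.027 0 0.003 -0.007 -0.012"

```text
t: 7.05
tcp_pos: [0.536, 0.0407, 0.0619]
tool_rot: [0.593, 0.387, -0.391, -0.588]
force: [-0.5, -0.6, -1.9]
finger_gap: 0.529
```

Run:
```python
from h import *
goal([.5365,.0365,.0602],157.1)
```

```text
t 7.05 tcp [0.536  0.0407 0.0619] jawdeg 156.76 tooly [-0.001 -0.008 -1.   ] gap 0.529 F [-0.54 -0.6  -1.93]
delta [-0.0036  0.0018 -0.0021] rot [ 0.0022 -0.0059 -0.0077]
```

play_rows --pt "-0.003 0 -0.001 0 -0.005 -0.006" --pt "-0.005 0 -0.002 0 -0.01 -0.01" --pt "-0.005 0 -0.002 0 -0.01 -0.01" --pt "-0.005 0 -0.002 0 -0.01 -0.01"

```text
t: 7.45
tcp_pos: [0.5364, 0.0398, 0.0621]
tool_rot: [0.593, 0.388, -0.391, -0.586]
force: [-0.8, -0.3, -2.6]
finger_gap: 0.531
```

Run:
```python
from h import *
goal([.5365,.0365,.0602],157.1)
cv2.imwrite("pics/s5.png",snapshot("side")[:,:,::-1][170:330,220:440].repeat(3,0).repeat(3,1))
```

```text
t 7.45 tcp [0.5364 0.0398 0.0621] jawdeg 156.94 tooly [ 0.002 -0.011 -1.   ] gap 0.531 F [-0.79 -0.28 -2.57]
delta [-0.003   0.0019 -0.0013] rot [ 0.0061 -0.0028 -0.0093]
```

View pics/s5.png

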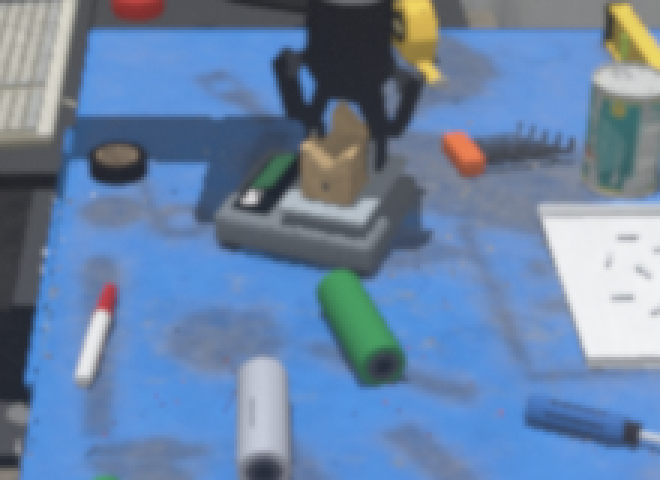

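play_rows --pt "-0.002 0.001 0 0 0 -0.003" --pt "-0.003 0.0015 0 0 0 -0.006" --pt "-0.003 0.002 0 0 0 -0.006" --pt "-0.003 0.002 0 0 0 -0.006"

```text
t: 7.9
tcp_pos: [0.5356, 0.0388, 0.0605]
tool_rot: [0.594, 0.388, -0.39, -0.587]
force: [-0.8, -1.0, 5.0]
finger_gap: 0.527
```

Contact: the force rose from -2.6 to +5 N at z = 0.0605, as expected. Releasing.

play_rows --pt "0 0 0 0 0 0" --pt "0 0 0 0 0 0" --pt "0 0 0 0 0 0" --pt "0 0 0 0 0 0" --pt "0 0 0 0 0 0" --gripper 0.07

```text
t: 8.4
tcp_pos: [0.5353, 0.0389, 0.0598]
tool_rot: [0.594, 0.388, -0.39, -0.587]
force: [0.2, 0.4, 0.3]
finger_gap: 0.822
```

play_rows --pt "0 -0.01 0 0 0 0" --pt "0 -0.03 0 0 0 0" --pt "0 -0.06 0 0 0 0" --pt "0 -0.09 0 0 0 0" --pt "0 -0.12 0 0 0 0" --pt "0 -0.135 0 0 0 0" --pt "0 -0.14 0 0 0 0" --pt "0 -0.14 0 0 0 0"

```text
t: 9.2
tcp_pos: [0.5352, 0.0408, 0.2009]
tool_rot: [0.595, 0.388, -0.39, -0.586]
force: [-0.2, -0.0, -0.4]
finger_gap: 0.821
```

Run:
```python
from h import *
goal([.456,-.276,.17],180)
m=camera_model("wrist");np.save("wm6.npy",m)
cv2.imwrite("pics/w6.png",snapshot("wrist")[:,:,::-1])
```

```text
t 9.2 tcp [0.5352 0.0408 0.2009] jawdeg 156.74 tooly [ 0.005 -0.011 -1.   ] gap 0.821 F [-0.19 -0.01 -0.42]
delta [-0.322   0.0341 -0.0521] rot [ 0.0075 -0.406  -0.0102]
```

View pics/w6.png

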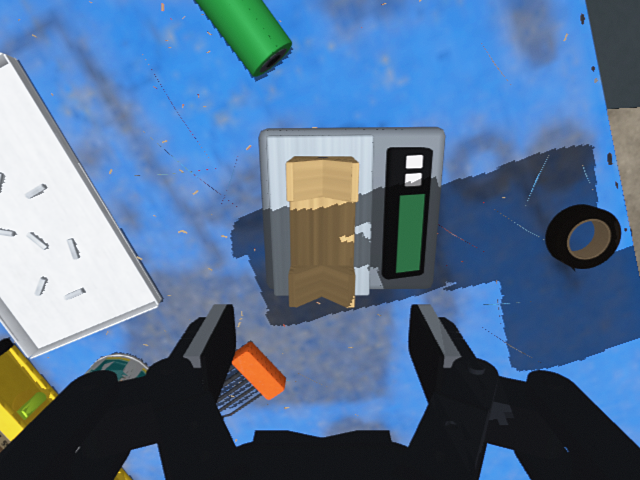

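Run:
```python
import cv2
a=cv2.imread("pics/w6.png");cv2.imwrite("pics/w6c.png",cv2.resize(a[120:315,250:385],None,fx=3,fy=3,interpolation=cv2.INTER_CUBIC))
```

```text
(no output)
```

View pics/w6c.png

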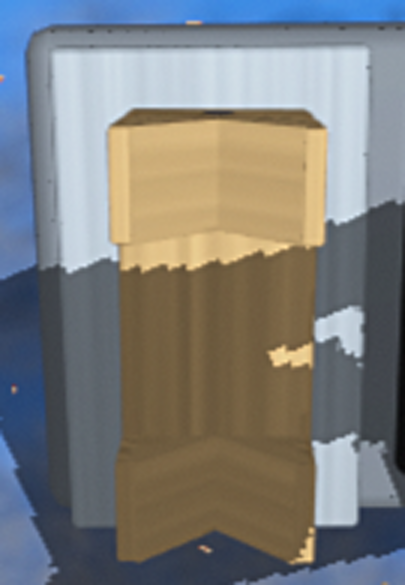

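Run:
```python
from h import *
m=np.load("wm6.npy",allow_pickle=True).item()
f=lambda x,y,z:onz(m,250+(x+.5)/3-.5,120+(y+.5)/3-.5,z)
def rep(n,P):
    c=np.mean(P,0);d=P[3]+P[2]-P[0]-P[1];print(n,c,np.degrees(np.arctan2(d[1],d[0])),np.linalg.norm(d)/2,np.linalg.norm(P[1]-P[0]))
    return c
p=rep("pan",[f(51,47,.055),f(369,47,.055),f(360,527,.055),f(73,527,.055)])
c=rep("cradle",[f(108,126,.105),f(327,126,.105),f(314,562,.105),f(117,562,.105)])
print(c-p)
```

```text
pan [0.53610588 0.03776697 0.055     ] 67.4637030863485 0.12946321215656217 0.07828117158429325
cradle [0.53485753 0.03812694 0.105     ] 66.50403592491325 0.10031712570096873 0.04552465621655897
[-0.00124835  0.00035997  0.05      ]
```

The cradle stands on the pan within about 1.3 mm of its centre, and its long axis is about 1° off the pan's. On to the roller.

play_rows --pt "-0.02 0 -0.003 0 -0.03 0" --pt "-0.05 0 -0.008 0 -0.07 0" --pt "-0.09 0 -0.014 0.001 -0.12 -0.001" --pt "-0.13 0.005 -0.021 0.002 -0.17 -0.003" --pt "-0.17 0.01 -0.027 0.003 -0.22 -0.005" --pt "-0.21 0.015 -0.034 0.004 -0.27 -0.007" --pt "-0.25 0.02 -0.04 0.005 -0.32 -0.009" --pt "-0.285 0.025 -0.046 0.007 -0.36 -0.01" --pt "-0.31 0.03 -0.05 0.007 -0.395 -0.01" --pt "-0.322 0.034 -0.052 0.007 -0.406 -0.01" --pt "-0.322 0.034 -0.052 0.007 -0.406 -0.01" --pt "-0.322 0.034 -0.052 0.007 -0.406 -0.01" --gripper 0.085

```text
t: 10.45
tcp_pos: [0.3672, -0.0633, 0.01]
tool_rot: [0.532, 0.495, -0.505, -0.466]
force: [0.4, -2.6, -0.9]
finger_gap: 0.998
```

Run:
```python
from h import *
goal([.456,-.276,.17],180)
m=camera_model("wrist");np.save("wm7.npy",m)
cv2.imwrite("pics/w7.png",snapshot("wrist")[:,:,::-1])
```

```text
t 10.45 tcp [ 0.3672 -0.0633  0.01  ] jawdeg -179.82 tooly [ 0.056 -0.076 -0.996] gap 0.998 F [ 0.45 -2.58 -0.87]
delta [-0.2241 -0.1383 -0.0969] rot [ 0.0558  0.001  -0.0758]
```

View pics/w7.png

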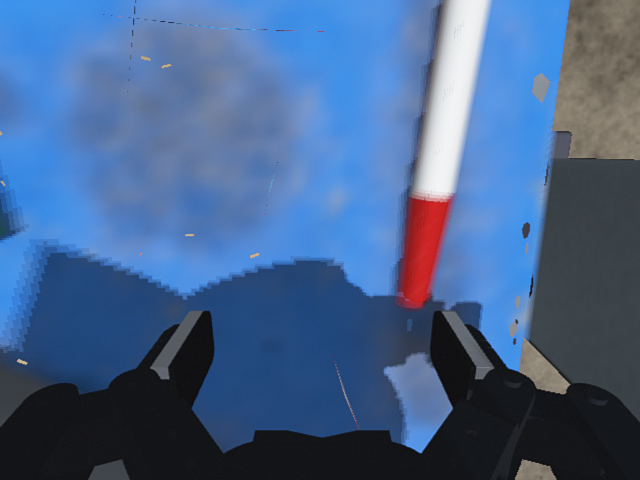

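Run:
```python
from h import *
s=sense();print({k:np.round(v,3) for k,v in s.items()})
cv2.imwrite("pics/t7.png",snapshot("top")[:,:,::-1]);cv2.imwrite("pics/s7.png",snapshot("side")[:,:,::-1])
```

```text
{'t': np.float64(10.5), 'q': array([-0.465,  0.749,  2.275, -0.733,  0.071, -2.855]), 'qd': array([ 0.177, -0.072, -0.102,  0.286,  0.227, -0.001]), 'tau': array([ 3.1925e+01, -4.3134e+01,  7.0720e+00, -3.6400e-01, -3.0680e+00,
       -1.7000e-02]), 'tcp_pos': array([ 0.359, -0.071,  0.007]), 'tool_rot': array([ 0.532,  0.486, -0.503, -0.477]), 'force': array([-3.602, -2.582, -3.061]), 'ft_torque': array([-0.006,  0.13 ,  0.006]), 'finger_gap': np.float64(0.994)}
```

View pics/t7.png

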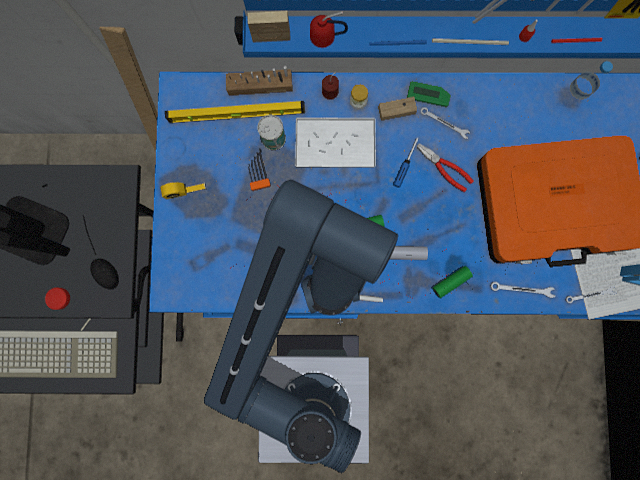

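View pics/s7.png

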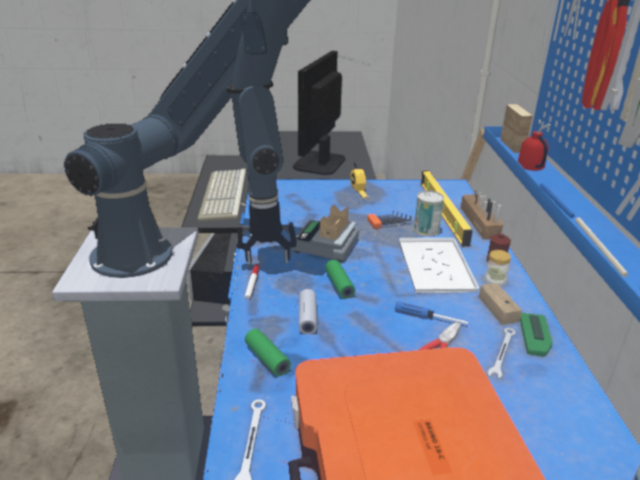

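Joint 6 ran into its range end (-2.85), which bent the path; the half-turned grasp is the right one for the roller. I'll unwind joint 6 the other way, starting gently upward.

play_rows --pt "0 -0.02 0 0 0.15 0" --pt "0 -0.04 0 0 0.3 0"

```text
t: 10.8
tcp_pos: [0.3622, -0.0584, 0.0454]
tool_rot: [0.609, 0.412, -0.418, -0.534]
force: [0.0, -0.2, -0.2]
finger_gap: 0.997
```

Run:
```python
from h import *
s=sense();print(s["q"].round(3),s["qd"].round(2))
goal([.43,-.12,.2],0)
```

```text
[-0.415  0.634  2.271 -0.395  0.161 -2.855] [ 0.15 -0.59 -0.05  1.6   0.56  0.  ]
t 10.8 tcp [ 0.3622 -0.0584  0.0454] jawdeg 162.18 tooly [ 0.055 -0.092 -0.994] gap 0.997 F [ 0.03 -0.2  -0.23]
delta [-0.0481 -0.1444 -0.0956] rot [ 0.069  -0.3136 -0.0824]
```

Run:
```python
from h import *
goal([.40,-.1,.2],120)
```

```text
t 10.8 tcp [ 0.3622 -0.0584  0.0454] jawdeg 162.18 tooly [ 0.055 -0.092 -0.994] gap 0.997 F [ 0.03 -0.2  -0.23]
delta [-0.0385 -0.1479 -0.061 ] rot [ 0.1028  0.7326 -0.0376]
```

play_rows --pt "-0.003 -0.025 -0.005 0.01 0.11 -0.005" --pt "-0.008 -0.05 -0.012 0.02 0.22 -0.01" --pt "-0.014 -0.075 -0.022 0.04 0.34 -0.015" --pt "-0.022 -0.1 -0.034 0.06 0.46 -0.02" --pt "-0.03 -0.125 -0.046 0.08 0.58 -0.03" --pt "-0.036 -0.142 -0.056 0.1 0.68 -0.037" --pt "-0.038 -0.148 -0.061 0.103 0.733 -0.038" --pt "-0.038 -0.148 -0.061 0.103 0.733 -0.038"

```text
t: 11.6
tcp_pos: [0.4027, -0.0992, 0.2022]
tool_rot: [0.684, 0.188, -0.184, -0.68]
force: [0.7, 0.3, -0.7]
finger_gap: 0.995
```

Run:
```python
from h import *
s=sense();print(s["q"].round(3),s["qd"].round(2))
goal([.44,-.2,.2],60)
```

```text
[-5.130e-01  2.920e-01  1.973e+00  1.000e-03  8.680e-01 -2.616e+00] [-0.    0.02  0.06 -0.   -0.01 -0.04]
t 11.6 tcp [ 0.4027 -0.0992  0.2022] jawdeg 120.49 tooly [ 0.007 -0.003 -1.   ] gap 0.995 F [ 0.73  0.32 -0.73]
delta [-0.019   0.0028 -0.1058] rot [0.0036 1.0558 0.0073]
```

play_rows --pt "-0.002 0 -0.01 0 0.12 0" --pt "-0.004 0 -0.025 0 0.25 0" --pt "-0.007 0 -0.045 0 0.38 0" --pt "-0.011 0 -0.065 0 0.51 0" --pt "-0.015 0 -0.085 0 0.64 0" --pt "-0.018 0 -0.1 0 0.77 0" --pt "-0.019 0.002 -0.106 0 0.9 0.005" --pt "-0.019 0.002 -0.106 0 1.03 0.005" --pt "-0.019 0.002 -0.106 0 1.05 0.005"

```text
t: 12.5
tcp_pos: [0.4375, -0.1991, 0.198]
tool_rot: [0.684, -0.183, 0.18, -0.683]
force: [-1.4, 0.5, 0.3]
finger_gap: 0.994
```

Run:
```python
from h import *
s=sense();print(s["q"].round(3),s["qd"].round(2))
goal([.456,-.276,.18],0)
```

```text
[-0.659  0.386  1.82  -0.003  0.939 -1.709] [-0.   -0.01  0.   -0.    0.    0.12]
t 12.5 tcp [ 0.4375 -0.1991  0.198 ] jawdeg 60.28 tooly [-0.004  0.    -1.   ] gap 0.994 F [-1.36  0.5   0.31]
delta [ 0.0543  0.0179 -0.0576] rot [ 0.0036  1.0521 -0.0025]
```

play_rows --pt "0.003 0 -0.004 0 0.12 0" --pt "0.008 0 -0.01 0 0.25 0" --pt "0.015 0 -0.018 0 0.38 0" --pt "0.025 0.005 -0.028 0 0.51 0" --pt "0.035 0.01 -0.038 0 0.64 0" --pt "0.045 0.015 -0.048 0 0.77 0" --pt "0.054 0.018 -0.058 0 0.9 0" --pt "0.054 0.018 -0.058 0.003 1.03 -0.002" --pt "0.054 0.018 -0.058 0.003 1.052 -0.002" --pt "0.054 0.018 -0.058 0.003 1.052 -0.002"

```text
t: 13.5
tcp_pos: [0.4555, -0.2769, 0.1805]
tool_rot: [0.501, -0.499, 0.5, -0.501]
force: [-0.2, -0.2, 0.2]
finger_gap: 0.995
```

Run:
```python
from h import *
s=sense();print(s["q"].round(3),s["qd"].round(2))
goal([.456,-.276,.18],0)
m=camera_model("wrist");np.save("wm8.npy",m)
cv2.imwrite("pics/w8.png",snapshot("wrist")[:,:,::-1])
```

```text
[-0.756  0.474  1.716 -0.     0.952 -0.758] [-0. -0. -0. -0.  0. -0.]
t 13.5 tcp [ 0.4555 -0.2769  0.1805] jawdeg 0.15 tooly [ 0.    -0.001 -1.   ] gap 0.995 F [-0.22 -0.18  0.15]
delta [-0.0009  0.0005  0.0005] rot [-0.0001  0.0026  0.0005]
```

View pics/w8.png

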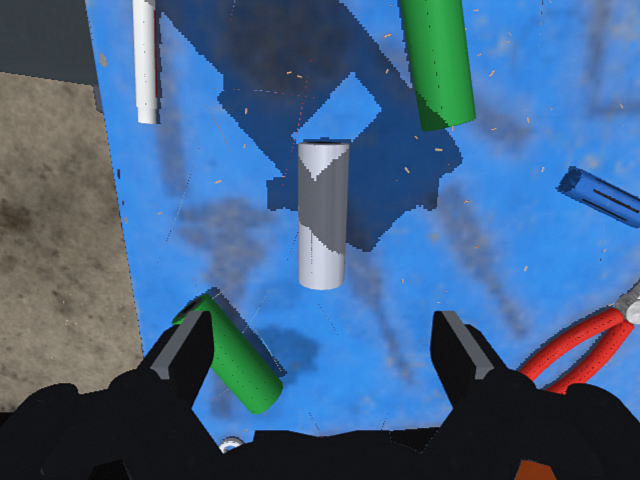

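Run:
```python
from h import *
m=np.load("wm8.npy",allow_pickle=True).item();a=cv2.imread("pics/w8.png")
hsv=cv2.cvtColor(a,cv2.COLOR_BGR2HSV);k=((hsv[...,1]<70)).astype(np.uint8);k[:,:280]=0;k[:,370:]=0;k[:130]=0;k[300:]=0
for v in (160,180,200,220,240,260,275):
    x=np.where(k[v])[0];l,r=onz(m,x[0]-.5,v,.02),onz(m,x[-1]+.5,v,.02);print(v,x[0],x[-1],np.round((l+r)/2,4),round(np.linalg.norm(r-l),4))
y=np.where(k[:,323])[0];print(y[0],y[-1])
c=[onz(m,323,143,.04),onz(m,323,y[-1]+.5,.02),onz(m,323,y[-1]+.5,.03)];print(np.round(c,4))
tm=camera_model("top")
for u,v in((432,289),(470,268),(458,292),(443,276)): print(np.round(onz(tm,u,v,.02),3))
goal([.456,-.276,.18],0)
```

```text
160 298 347 [ 0.4567 -0.2271  0.02  ] 0.0395
180 298 347 [ 0.4567 -0.2428  0.02  ] 0.0401
200 298 346 [ 0.4564 -0.2591  0.02  ] 0.0399
220 299 345 [ 0.4564 -0.2759  0.02  ] 0.0389
240 299 345 [ 0.4565 -0.2933  0.02  ] 0.0396
260 299 344 [ 0.4561 -0.3112  0.02  ] 0.0394
275 299 343 [ 0.4557 -0.3251  0.02  ] 0.0391
143 289
[[ 0.4569 -0.213   0.04  ]
 [ 0.4575 -0.3389  0.02  ]
 [ 0.4574 -0.3343  0.03  ]]
[ 0.349 -0.347  0.02 ]
[ 0.411 -0.46   0.02 ]
[ 0.34  -0.423  0.02 ]
[ 0.387 -0.38   0.02 ]
t 13.55 tcp [ 0.4556 -0.277   0.1807] jawdeg 0.13 tooly [ 0.    -0.001 -1.   ] gap 0.997 F [ 1.53  0.07 -0.07]
delta [-0.001   0.0007  0.0004] rot [-0.0004  0.0022  0.0008]
```

Roller axis at about (0.456, -0.273), along world y within about 0.5°. The jaws straddle it across x, and the green rollers are at least 70 mm away. Descending to grasp.

play_rows --pt "-0.001 0.02 0.001 0 0 0" --pt "-0.003 0.05 0.001 0 0 0" --pt "-0.004 0.085 0.001 0 0 0" --pt "-0.004 0.115 0.001 0 0 0" --pt "-0.004 0.14 0.001 0 0 0" --pt "-0.004 0.158 0.001 0 0 0" --pt "-0.004 0.17 0.001 0 0 0" --pt "-0.004 0.176 0.001 0 0 0" --pt "-0.004 0.176 0.001 0 0 0" --pt "-0.004 0.176 0.001 0 0 0"

```text
t: 14.55
tcp_pos: [0.4573, -0.2748, 0.0055]
tool_rot: [0.5, -0.499, 0.502, -0.499]
force: [0.3, -0.4, 0.1]
finger_gap: 0.994
```

play_rows --pt "0 0 0 0 0 0" --pt "0 0 0 0 0 0" --pt "0 0 0 0 0 0" --pt "0 0 0 0 0 0" --pt "0 0 0 0 0 0" --pt "0 0 0 0 0 0" --pt "0 0 0 0 0 0" --pt "0 0 0 0 0 0" --gripper 0.025 --force 60

```text
t: 15.35
tcp_pos: [0.4569, -0.2746, 0.0056]
tool_rot: [0.5, -0.5, 0.501, -0.499]
force: [-1.7, 1.1, 4.9]
finger_gap: 0.451
```

Run:
```python
from h import *
goal([.456,-.273,.2],0)
m=camera_model("wrist");np.save("wm9.npy",m)
cv2.imwrite("pics/w9.png",snapshot("wrist")[:,:,::-1])
```

```text
t 15.35 tcp [ 0.4569 -0.2746  0.0056] jawdeg -0.14 tooly [ 0.001 -0.002 -1.   ] gap 0.451 F [-1.73  1.1   4.92]
delta [-0.0013 -0.1944 -0.0006] rot [-0.0014 -0.0025  0.002 ]
```

View pics/w9.png

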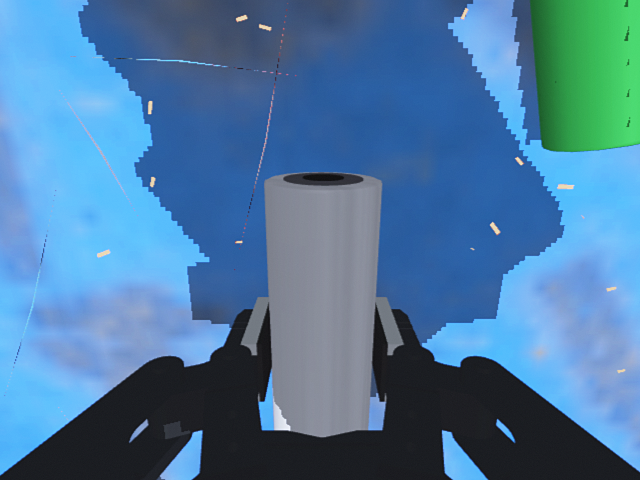

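Run:
```python
from h import *
m=np.load("wm9.npy",allow_pickle=True).item()
for v,z in((189,.04),(188,.04),(172.5,.0),(181,.02)): print(np.round(onz(m,323,v,z),4))
print(sense()["tcp_pos"])
for v in (200,400):
  pass
```

```text
[ 0.4579 -0.214   0.04  ]
[ 0.4579 -0.2137  0.04  ]
[ 0.4581 -0.2145  0.    ]
[ 0.458  -0.2147  0.02  ]
[ 0.4569116  -0.27464383  0.00565937]
```

play_rows --pt "0 -0.005 0 0 0 0" --pt "0 -0.02 0 0 0 0" --pt "0 -0.045 0 0 0 0" --pt "0 -0.08 0 0 0 0" --pt "0 -0.12 0 0 0 0" --pt "0 -0.155 0 0 0 0" --pt "0 -0.18 0 0 0 0" --pt "0 -0.195 0 0 0 0" --pt "0 -0.195 0 0 0 0"

```text
t: 16.3
tcp_pos: [0.4573, -0.2747, 0.2017]
tool_rot: [0.499, -0.498, 0.503, -0.499]
force: [-0.0, -0.1, -5.6]
finger_gap: 0.445
```

Run:
```python
from h import *
s=sense();print(s["q"].round(3))
goal([.5349,.0381,.2],156.6)
cv2.imwrite("pics/w10.png",snapshot("wrist")[:,:,::-1])
```

```text
[-0.75   0.442  1.698 -0.     0.996 -0.748]
t 16.3 tcp [ 0.4573 -0.2747  0.2017] jawdeg -0.13 tooly [ 0.004 -0.004 -1.   ] gap 0.445 F [-0.04 -0.11 -5.57]
delta [-0.313   0.0007  0.0768] rot [-0.005   0.4061  0.0034]
```

View pics/w10.png

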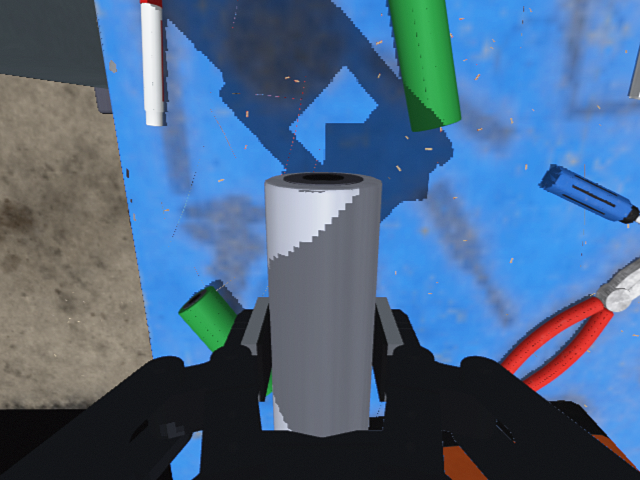

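The roller is held square, 38 mm opening and about 2 mm off-centre lengthwise, with no slip. Now the transit to above the cradle.

play_rows --pt "-0.01 0 0.002 0 0.01 0" --pt "-0.03 0 0.007 0 0.04 0" --pt "-0.06 0 0.015 0 0.08 0" --pt "-0.095 0 0.023 0 0.12 0" --pt "-0.13 0 0.032 0 0.17 0" --pt "-0.17 0 0.042 0 0.22 0" --pt "-0.205 0 0.05 0 0.27 0" --pt "-0.24 0 0.059 0 0.31 0" --pt "-0.27 0 0.066 -0.002 0.35 0.002" --pt "-0.295 0 0.072 -0.004 0.385 0.003" --pt "-0.308 0 0.076 -0.005 0.4 0.003" --pt "-0.313 0 0.077 -0.005 0.406 0.003"

```text
t: 17.55
tcp_pos: [0.5332, 0.0409, 0.1976]
tool_rot: [-0.39, 0.593, -0.588, 0.387]
force: [-0.2, -0.4, -5.2]
finger_gap: 0.445
```

play_rows --pt "0 0 0 0 0 0" --pt "0 0 0 0 0 0" --pt "0 0 0 0 0 0"

```text
t: 17.85
tcp_pos: [0.5341, 0.0378, 0.1991]
tool_rot: [-0.389, 0.593, -0.59, 0.387]
force: [-0.1, -0.9, -4.2]
finger_gap: 0.447
```

Run:
```python
from h import *
s=sense();print(s["q"].round(3))
goal([.5349,.0381,.2],156.6)
m=camera_model("wrist");np.save("wm11.npy",m)
cv2.imwrite("pics/w11.png",snapshot("wrist")[:,:,::-1])
```

```text
[-0.139  0.452  1.689  0.002  1.005  0.269]
t 17.85 tcp [0.5341 0.0378 0.1991] jawdeg -23.47 tooly [-0.004  0.002 -1.   ] gap 0.447 F [-0.11 -0.85 -4.2 ]
delta [-0.0006 -0.0009  0.0006] rot [ 0.0046 -0.0011 -0.0004]
```

View pics/w11.png

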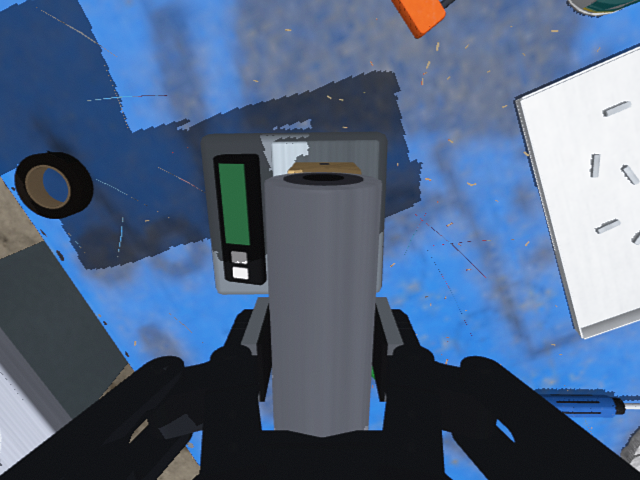

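Run:
```python
import cv2
a=cv2.imread("pics/w11.png");cv2.imwrite("pics/w11c.png",cv2.resize(a[125:205,250:410],None,fx=4,fy=4,interpolation=cv2.INTER_CUBIC))
```

```text
(no output)
```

View pics/w11c.png

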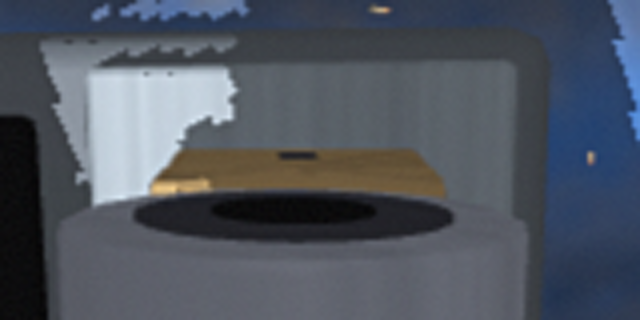

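Run:
```python
from h import *
m=np.load("wm11.npy",allow_pickle=True).item()
f=lambda x,y,z:onz(m,250+(x+.5)/4-.5,125+(y+.5)/4-.5,z)
e=np.array([np.cos(np.radians(66.6)),np.sin(np.radians(66.6)),0])
for A,B,z in(((174,149),(418,149),.055),((150,186),(446,186),.105)):
    a,b=f(*A,z),f(*B,z);mid=(a+b)/2;d=b-a;print(np.round([*mid],4),np.linalg.norm(d).round(4),np.degrees(np.arctan2(d[1],d[0])).round(2),"centre",np.round(mid-e*.05,4))
R=(f(60,230,.22),f(527,230,.22))
s=sense();M=Ro.from_quat(s["tool_rot"]).as_matrix()
for r in R:print(M.T@(r-s["tcp_pos"]))
goal([.5349,.0385,.13],156.6)
```

```text
[0.5547 0.0836 0.055 ] 0.0456 -23.43 centre [0.5348 0.0378 0.055 ]
[0.5547 0.083  0.105 ] 0.0461 -23.43 centre [0.5349 0.0371 0.105 ]
[-0.06056194 -0.02063861 -0.01883104]
[-0.06060045 -0.02080027  0.01903297]
t 17.9 tcp [0.5342 0.0378 0.1992] jawdeg -23.48 tooly [-0.004  0.002 -1.   ] gap 0.45 F [-0.37  0.36 -3.85]
delta [-0.0009  0.0692  0.0006] rot [ 0.0043 -0.0013 -0.0006]
```

The cradle is unmoved, centred at (0.535, 0.038), and the held roller is aligned over it to within 1 mm. Expected seating TCP z is about 0.1006. Descending.

play_rows --pt "0 0.01 0 0 0 0" --pt "0 0.028 0.0005 0.002 0 0" --pt "0 0.048 0.0005 0.004 0 0" --pt "0 0.066 0.0005 0.004 0 0" --pt "0 0.08 0.0005 0.004 0 0" --pt "0 0.088 0.0005 0.004 0 0" --pt "0 0.09 0.0005 0.004 0 0" --pt "0 0.09 0.0005 0.004 0 0" --pt "0 0.09 0.0005 0.004 0 0"

```text
t: 18.8
tcp_pos: [0.5353, 0.0384, 0.11]
tool_rot: [0.387, -0.591, 0.591, -0.389]
force: [-0.1, 0.2, -4.8]
finger_gap: 0.448
```

Run:
```python
from h import *
goal([.5349,.0377,.1006],156.6)
```

```text
t 18.8 tcp [0.5353 0.0384 0.11  ] jawdeg -23.41 tooly [ 0.002  0.001 -1.   ] gap 0.448 F [-0.15  0.18 -4.83]
delta [ 0.0008  0.0094 -0.0001] rot [-0.0017 -0.0002 -0.0013]
```

play_rows --pt "0 0.003 0 0 0 0" --pt "0 0.005 0 0 0 0" --pt "0 0.007 0 0 0 0" --pt "0 0.008 0 0 0 0" --pt "0 0.009 0 0 0 0" --pt "0 0.009 0 0 0 0"

```text
t: 19.4
tcp_pos: [0.5353, 0.0384, 0.101]
tool_rot: [0.388, -0.591, 0.591, -0.389]
force: [0.3, -0.5, 0.9]
finger_gap: 0.447
```

play_rows --pt "0 0.0005 0 0 0 0" --pt "0 0.001 0 0 0 0" --pt "0 0.001 0 0 0 0"

```text
t: 19.7
tcp_pos: [0.5353, 0.0383, 0.1009]
tool_rot: [0.388, -0.59, 0.591, -0.389]
force: [-1.7, -1.0, 7.9]
finger_gap: 0.447
```

Seated: the force went from -4.8 to +7.9 N at z = 0.1009, matching the prediction. I'll hold briefly, release, and retreat straight up.

play_rows --pt "0 0 0 0 0 0" --pt "0 0 0 0 0 0" --pt "0 0 0 0 0 0"

```text
t: 20.0
tcp_pos: [0.5353, 0.0384, 0.1009]
tool_rot: [0.388, -0.59, 0.591, -0.389]
force: [-1.4, -1.8, 8.8]
finger_gap: 0.446
```

play_rows --pt "0 0 0 0 0 0" --pt "0 0 0 0 0 0" --pt "0 0 0 0 0 0" --pt "0 0 0 0 0 0" --pt "0 0 0 0 0 0" --pt "0 0 0 0 0 0" --gripper 0.072

```text
t: 20.6
tcp_pos: [0.5346, 0.0386, 0.0993]
tool_rot: [-0.388, 0.591, -0.591, 0.388]
force: [1.1, 0.3, 0.3]
finger_gap: 0.839
```

play_rows --pt "0 -0.01 0 0 0 0" --pt "0 -0.03 0 0 0 0" --pt "0 -0.055 0 0 0 0" --pt "0 -0.08 0 0 0 0" --pt "0 -0.1 0 0 0 0" --pt "0 -0.11 0 0 0 0" --pt "0 -0.11 0 0 0 0" --pt "0 -0.11 0 0 0 0"

```text
t: 21.4
tcp_pos: [0.5341, 0.0386, 0.2091]
tool_rot: [-0.388, 0.591, -0.591, 0.388]
force: [-0.4, 0.7, 0.4]
finger_gap: 0.844
```

Run:
```python
from h import *
goal([.5349,.0377,.2],156.6)
m=camera_model("wrist");np.save("wm12.npy",m)
a=snapshot("wrist")[:,:,::-1];cv2.imwrite("pics/w12.png",a)
cv2.imwrite("pics/w12c.png",cv2.resize(a[110:330,240:400],None,fx=2.7,fy=2.7,interpolation=cv2.INTER_CUBIC))
b=snapshot("side")[:,:,::-1];cv2.imwrite("pics/s12.png",cv2.resize(b[170:290,220:400],None,fx=4,fy=4,interpolation=cv2.INTER_CUBIC))
```

```text
t 21.4 tcp [0.5341 0.0386 0.2091] jawdeg -23.41 tooly [-0.     0.001 -1.   ] gap 0.844 F [-0.44  0.68  0.4 ]
delta [0.0005 0.0091 0.0011] rot [ 0.0005 -0.0001 -0.0007]
```

View pics/w12c.png

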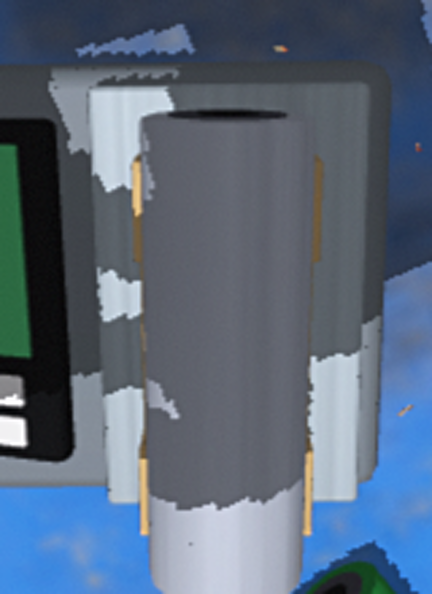

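View pics/s12.png

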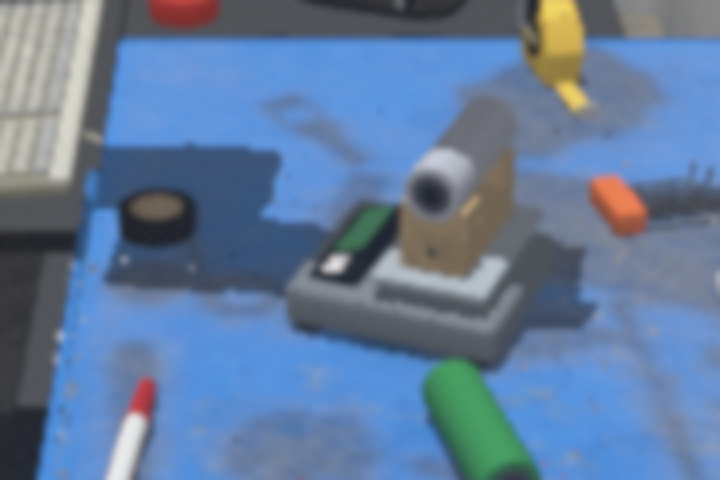

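Run:
```python
from h import *
m=np.load("wm12.npy",allow_pickle=True).item()
f=lambda x,y,z:onz(m,240+(x+.5)/2.7-.5,110+(y+.5)/2.7-.5,z)
s=sense();M=Ro.from_quat(s["tool_rot"]).as_matrix()
def rep(n,P):
    c=np.mean(P,0);d=P[3]+P[2]-P[0]-P[1];print(n,c.round(4),"yaw",np.degrees(np.arctan2(d[1],d[0])).round(2)%180,np.linalg.norm(d)/2,np.linalg.norm(P[1]-P[0]));return c
p=rep("pan",[f(89,87,.055),f(369,84,.055),f(357,501,.055),f(109,501,.055)])
c=rep("cradle",[f(133,157,.105),f(323,157,.105),f(312,536,.105),f(139,536,.105)])
r=rep("roller",[f(140,119,.135),f(314,119,.135),f(302,592,.135),f(152,592,.135)])
e=np.array([np.cos(np.radians(66.6)),np.sin(np.radians(66.6)),0])
print("cradle-pan",(c-p)[:2],"roller-cradle along",(r-c)@e,"x side",(r-c)@[e[1],-e[0],0])
a,b=f(140,200,.115),f(313,200,.115);print(np.linalg.norm(b-a), ((a+b)/2-c)@[e[1],-e[0],0])
a,b=f(150,500,.115),f(304,500,.115);print(np.linalg.norm(b-a), ((a+b)/2-c)@[e[1],-e[0],0])
print(s["t"],s["qd"].round(3))
```

```text
pan [0.5367 0.0377 0.055 ] yaw 67.31 0.1288246214701735 0.0789714667673631
cradle [0.5352 0.0382 0.105 ] yaw 66.33 0.10098562942341265 0.045528002818381416
roller [0.5375 0.0437 0.135 ] yaw 66.7 0.11162127257140425 0.03624385020394934
cradle-pan [-0.0015026   0.00046101] roller-cradle along 0.0060071723417899165 x side -7.530841285328047e-05
0.04029085835898572 -0.000153866266027767
0.03937877271995631 9.253592000469033e-05
21.5 [-0.001  0.006 -0.001  0.    -0.     0.001]
```

All the checks are well inside tolerance, and the gripper is clear. Handing in.

```bash
python3 -c "
from station import *
print(sign_off())"
```

```text
the job is handed in; nothing more can be done
None
```

The job is handed in after 21.5 s, and `sign_off()` reports no verdict. I set the cradle on the pan and released it. I then seated the grey roller in the groove while still holding it (about 12 N contact, at the predicted height), released it and backed straight up.

**Last wrist-camera checks:**
- **Cradle:** about 1.6 mm from the pan's centre, about 1° off the pan's long axis, with no overhang.
- **Roller:** within 0.2 mm sideways of the groove's middle, at most about 6 mm off lengthwise, and about 0.4° from the cradle's axis.
- **At rest:** the gripper is clear and the force on the tool is near zero. I didn't measure whether the cradle and roller are still; they only look it in the pictures.

**What went wrong:** on the way to the roller, joint 6 ran onto the end of its range and read -2.855 against a limit of -2.85. The tool dipped close to the bench in front of the scale. I unwound it and took the roller with the opposite half-turn. The measured force stayed within a few newtons, and the cradle had not moved. If that 0.005 rad reading counts as passing the range, the run could be failed for it.

**Disagreement:** the wrist and top cameras differed by about 2 to 4 mm on the roller's position along its axis and on the pan's centre.

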